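# Load the last soil pellet into the spectrometer sample tray

### The job

The last pressed soil pellet lies loose on the flat land of the sample tray. Push it across the tray with the fingertips, without picking it up or pushing it off the tray, until it drops into the one empty pocket and sits flat on the pocket's floor. Leave the pellets already loaded, the crucible and the jar where they are.

Things in the scene. Friction and masses are not known exactly. Their poses are not given: they have to be found in the camera images.
- tray: Aluminium tray on the bench, 176 mm along its x, 236 along its y; immovable. Origin: centre of its underside, at bench height. Its flat top (deck) is 18 mm up. Three round pockets, 55 mm wide, 6 deep, lie at x = +33, y = -70, 0, +70 mm; deck from x = -88 to +5 is the bare land. A bow handle (8 mm bar) juts level from its far edge to x = +120 mm, below deck height.
- empty_pocket: The one empty pocket of the three in the tray (55 mm wide, black pad on its floor). Origin: centre of the pocket's floor, 12 mm above the bench and 6 mm below the deck; z up; its x and y axes have no meaning (the pocket is round).
- pellet: The loose pellet: a round disc, 52 mm in diameter and 9 mm thick, a steel ring filled flush with brown pressed soil, about 85 g, lying flat on the loading land. Origin: centre of its underside; z up. Seated in a pocket it stands 3 mm above the deck, with about 1.5 mm of play all round; pushed not quite far enough, it hangs tilted, one edge on the rim.
- pellet_a: A pellet of the same size (52 x 9 mm), already seated in one of the pockets, standing 3 mm above the deck. Origin: centre of its underside.
- pellet_b: The other pellet (52 x 9 mm) already seated in a pocket, standing 3 mm above the deck. Origin: centre of its underside.
- crucible: White porcelain crucible, 44 mm wide and 40 mm tall, standing on the bench beside one end of the tray. Origin: centre of its underside.
- jar: Amber glass jar with black lid, 46 mm wide and 62 mm tall, standing on the bench beside the other end of the tray. Origin: centre of its underside.
There are look-alikes about, which are no part of the job. Leave any purple look-alike of the pellet alone.

How it is judged:
By the outcome, as a careful person would: the job done as asked, in the order asked, and still so for the second after the job is handed in, with the robot touching nothing.
It also fails if it takes over 70 s, if anything falls off the work surface, if the arm or the gripper's body presses on something with over 40 N, if the wrist force passes 120 N, or if a joint passes its speed limit or range.

### The arm

A 6-joint arm with a two-finger parallel gripper is mounted at the origin on the work surface. World frame = base frame: x ahead of the robot, y to its left, z up, the work surface at z = 0. Lengths are in m, angles in rad, forces in N, time in s.
With the tool pointing down it reaches from about 0.35 to 0.85 m from the base axis. Payload 8.1 kg.
Tool frame: the origin (TCP) lies between the finger pads; the fingertips stand 11 mm ahead of it and the grasp point (between the pads) lies 8 mm behind it; y points along the fingers, x is the direction in which the jaws open and shut, and the axes are right-handed (so a half turn about y gives the same grasp; the last joint's range is limited). The gripper opens to 93 mm and grips with 3 to 60 N. Pads are 15 mm wide; open, the fingers measure 128 mm over their backs; the gripper's body (75 mm by 188 mm) begins 65 mm behind the grasp point.
Start: joints at [1.072, 0.13, 1.488, -0, 1.523, -0.085], TCP at [0.241, 0.549, 0.23] pointing down, gripper open.
Joint ranges: [-2.96, 2.96], [-0.89, 2.26], [0.02, 2.5], [-1.34, 4.48], [0, 2.73], [-2.66, 2.66]. Speed limits (rad/s): [2.39, 2.39, 2.79, 3.14, 3.14, 3.14].

### API

Orientations are given as a rotation vector (axis times angle).
In Python, from plant import readout, optics, robot gives the robot as it stands.
- The arm moves only by the shell command python3 -m creep 'ROWS' [FORCE]. ROWS is JSON, a list that holds one entry, the list of rows, each a list of 7 numbers: the closure, from 0 (fully open) to 1 (shut), then the shift along the tool's x, y, z in cm, then the turn, a rotation vector about the tool's x, y, z in degrees. In form: [[[grip, x, y, z, wx, wy, wz], ...]]. A call has exactly 8 rows; each row shifts and turns the pose as measured when the row begins, along the tool's axes as they then stand; what a row does not reach is not made up. A row lasts 1/10 s, in which the tool goes at most 50 mm and 8.59 degrees, less where a joint would pass 70% of its speed; a pose out of reach is approached as far as the arm can. A call is refused whole if a number of a shift passes 5 or a number of a turn 8.59, either way. A call with a gripper value outside its range is refused whole. The fingers move at their own pace and stop on an object; FORCE is the grip in N (left out, the last holds). Time passes only in rows, so rows that do not move let the fingers close, or fill a call up. It gives the time, the measured TCP pose, the force and the opening at its end, in the units of the state.
- readout.read_state(): the state, without advancing time (a new reading comes with each control period).
- optics.read_camera(name): name is "scene" or "top" or "wrist"; returns a dict with "frame" (400x640x3 uint8, red, green, blue), "depth" (400x640 float32, m along the optical axis (not along the pixel's ray), 0 where there is no reading), "intrinsics" (3x3 intrinsics, pixels), "R" (3x3) and "t" (3): a world point X has camera coordinates R X + t. Camera axes: x right, y down, z forward; pixel columns grow to the right and rows downward; lengths in m; the calibration is good to about 2 mm. A picture is of the moment at which its call begins.
- robot.close_job(): hands the job in, once; it reports no verdict.
The state is a dict: "t": time; "q": joint angles; "dq": joint speeds; "joint_torque": joint torques, N m; "tool_pos": TCP position; "orientation": TCP orientation; "force": force on the tool from outside, world axes, zero at the start; "wrist_torque": the same for the moment, N m; "opening": finger opening in m.
Only numpy, scipy, OpenCV 4.12 (cv2) and the standard library are available. Lean on these libraries where they do the work, as an engineer would, in place of code of your own. Each camera call takes 0.05 s, during which the arm holds its last target. There are 200 camera calls.

## Working session

There is one attempt and no reset: what is moved stays moved. The work goes in short steps, Python scripts to look and compute and a shell command to move; the robot and the scene stay as the last step left them, time stands still between calls to the robot, and variables do not carry over. Pictures are saved under pics/ and viewed, about 8 in all and at most 12, crops included, and the job is handed in when it is done.

```bash
ls; mkdir -p pics
python3 - <<'E'
from plant import readout, optics
import cv2
s=readout.read_state(); print(s['t'],s['tool_pos'],s['orientation'],s['opening'])
for n in("top","scene"):
    c=optics.read_camera(n); cv2.imwrite(f"pics/{n}0.png",c["frame"][:,:,::-1]); print(n,c["intrinsics"].tolist(),c["R"].tolist(),c["t"])
E
```

```text
pics
0.0 [0.24097648 0.54889447 0.22861415] [-1.37788616 -0.89802206  0.9006459 ] 0.0926385003915549
top [[517.4282154527689, 0.0, 313.725722085227], [0.0, 517.4282154527689, 194.5922380560416], [0.0, 0.0, 1.0]] [[-0.01777981498230733, -0.9995803848686424, -0.022867714469339637], [-0.9973382948360817, 0.019348190477271383, -0.07029916911821915], [0.0707121194184679, 0.02155694113531772, -0.9972638038434147]] [0.06544926 0.55426862 0.96517452]
scene [[384.1524411065505, 0.0, 316.6705810558339], [0.0, 384.1524411065505, 203.91154687924245], [0.0, 0.0, 1.0]] [[0.17488012641128306, 0.9844888075708809, -0.014097132830413693], [0.8429440200751513, -0.15710474271515718, -0.5145517261033595], [-0.5087851416913786, 0.07810177708649708, -0.8573434504386294]] [-0.13671267 -0.45554169  1.05358055]
```

View pics/top0.png

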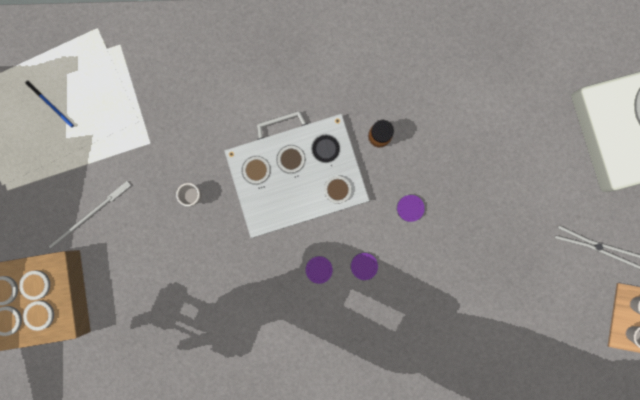

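View pics/scene0.png

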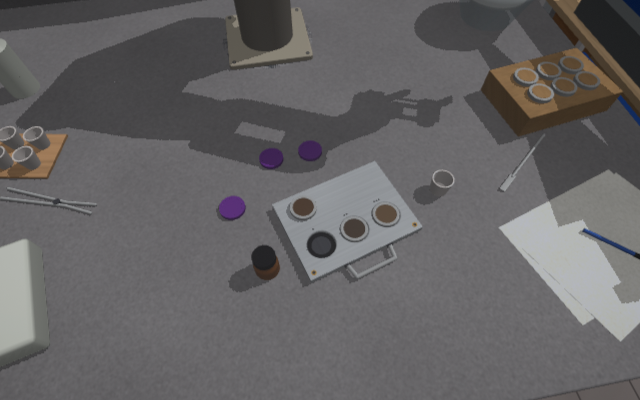

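The top view shows the loose pellet at (337,190), the empty dark pocket at (325,149), loaded pellets at (256,170) and (291,159), the jar at (381,132) and the crucible at (188,194). In the scene view, the loose pellet is at (303,208) and the pocket at (321,245). The purple discs are clear of the tray.

```bash
cat > h.py <<'E'
import numpy as np, cv2
from plant import readout, optics
from scipy.spatial.transform import Rotation as Ro
def blob(c,px,kind,r=22):
    """centre of brown (soil) or dark blob near px"""
    f=c["frame"]; hsv=cv2.cvtColor(f,cv2.COLOR_RGB2HSV)
    if kind=="brown": m=((hsv[...,0]<20)&(hsv[...,1]>70)).astype(np.uint8)
    else: m=(hsv[...,2]<90).astype(np.uint8)
    w=np.zeros_like(m); cv2.circle(w,tuple(int(v) for v in px),r,1,-1); m&=w
    n,l,st,ce=cv2.connectedComponentsWithStats(m)
    i=1+np.argmax(st[1:,4]); k,_=cv2.findContours((l==i).astype(np.uint8),cv2.RETR_EXTERNAL,cv2.CHAIN_APPROX_NONE)
    e=cv2.fitEllipse(cv2.convexHull(max(k,key=len))); return np.array(e[0]),e[1]
def ray(c,p):
    d=c["R"].T@np.linalg.solve(c["intrinsics"],[p[0],p[1],1]); return -c["R"].T@c["t"],d
def plane(c,p,z):
    o,d=ray(c,p); return o+d*(z-o[2])/d[2]
def tri(c1,p1,c2,p2):
    P=[c["intrinsics"]@np.c_[c["R"],c["t"]] for c in(c1,c2)]
    X=cv2.triangulatePoints(P[0],P[1],np.float64(p1).reshape(2,1),np.float64(p2).reshape(2,1))[:,0]; return X[:3]/X[3]
E
python3 - <<'E'
from h import *
np.set_printoptions(precision=4,suppress=True)
a=optics.read_camera("top"); b=optics.read_camera("scene")
for n,p,q,k,z in [("pellet",(337,190),(303,208),"brown",.027),("pocket",(325,149),(321,245),"dark",.012),("A",(256,170),(386,214),"brown",.021),("B",(291,159),(354,229),"brown",.021)]:
    (u,s),(v,t)=blob(a,p,k,18),blob(b,q,k,18)
    print(n,u,s,v,t,"tri",tri(a,u,b,v),plane(a,u,z),plane(b,v,z))
for n,p in(("jar",(382,130)),("cruc",(188,194))): print(n,plane(a,p,.05))
s=readout.read_state(); print(s['tool_pos'],Ro.from_rotvec(s['orientation']).as_matrix())
E
```

```text
pellet [337.3835 189.145 ] (18.910310745239258, 19.21875) [302.8135 206.4702] (16.112810134887695, 19.217418670654297) tri [0.5645 0.0106 0.0264] [0.5644 0.0101 0.027 ] [0.5649 0.0116 0.027 ]
pocket [325.4088 148.2497] (26.37807273864746, 26.880477905273438) [320.996 244.31 ] (25.932432174682617, 28.983108520507812) tri [0.6448 0.0317 0.0151] [0.6453 0.0311 0.012 ] [0.6435 0.0329 0.012 ]
A [255.7391 169.5501] (18.80859375, 19.177953720092773) [385.7689 213.255 ] (16.52032470703125, 19.841747283935547) tri [0.6057 0.1658 0.0212] [0.6055 0.1653 0.021 ] [0.6057 0.1669 0.021 ]Traceback (most recent call last):
  File "<stdin>", line 5, in <module>
  File "h.py", line 11, in blob
    i=1+np.argmax(st[1:,4]); k,_=cv2.findContours((l==i).astype(np.uint8),cv2.RETR_EXTERNAL,cv2.CHAIN_APPROX_NONE)
        ~~~~~~~~~^^^^^^^^^^
    return _wrapfunc(a, 'argmax', axis=axis, out=out, **kwds)
    return bound(*args, **kwds)
ValueError: attempt to get argmax of an empty sequence
```

```bash
cat > st.py <<'E'
from h import *
np.set_printoptions(precision=4,suppress=True)
P=np.array([.5645,.0106]);G=np.array([.6445,.0319])
d=(G-P)/np.linalg.norm(G-P); n=np.array([-d[1],d[0]])
def st():
    s=readout.read_state(); M=Ro.from_rotvec(s['orientation']).as_matrix()
    t=s['tool_pos']; print("t",s['t'],"pos",t,"open",s['opening'],"F",s['force']); print(M)
    print("along/lateral rel pocket mm",1e3*(t[:2]-G)@d,1e3*(t[:2]-G)@n,"push deg",np.degrees(np.arctan2(d[1],d[0])))
    print("toolx az",np.degrees(np.arctan2(M[1,0],M[0,0])),"toolz az",np.degrees(np.arctan2(M[1,2],M[0,2])))
    return s,M
def to(x,y,z):
    s,M=st(); print("tool-axis shift cm",100*M.T@(np.array([x,y,z])-s['tool_pos']))
E
python3 - <<'E'
from st import *
a=optics.read_camera("top")
for nm,p in(("jar",(382,130)),("cruc",(188,194))): print(nm,plane(a,p,.05))
q=G-d*.145
to(q[0],q[1],.12)
E
```

```text
jar [ 0.6711 -0.0745  0.05  ]
cruc [0.5589 0.288  0.05  ]
t 0.25 pos [0.2411 0.5491 0.2291] open 0.09271672819844909 F [-0.273  -0.4835  0.5315]
[[ 0.4021 -0.0004 -0.9156]
 [ 0.9156 -0.0008  0.4021]
 [-0.0009 -1.      0.0001]]
along/lateral rel pocket mm -256.7193101657153 603.6197333324142 push deg 14.909126570985988
toolx az 66.29204034712522 toolz az 156.29203707801324
tool-axis shift cm [-40.181   10.9453 -46.4024]
```

```bash
python3 -m creep '[[[0.68,-3.0,0,-3.5,0,-7.7,0],[0.68,-3.4,0,-3.0,0,-7.7,0],[0.68,-3.8,0,-2.5,0,-7.7,0],[0.68,-4.1,0,-2.0,0,-7.7,0],[0.68,-4.4,0,-1.4,0,-7.7,0],[0.68,-4.5,0,-0.8,0,0,0],[0.68,-4.5,0,-0.8,0,0,0],[0.68,-4.5,0,-0.8,0,0,0]]]' 20
python3 - <<'E'
from st import *
q=G-d*.145
to(q[0],q[1],.12)
E
```

```text
t: 1.05
tool_pos: [0.399, 0.216, 0.227]
orientation: [-1.062, -1.412, 1.415]
force: [1.1, 0.6, 0.6]
opening: 0.0336
t 1.05 pos [0.399 0.216 0.227] open 0.03360325823404009 F [1.1394 0.5841 0.6182]
[[-0.278  -0.0013 -0.9606]
 [ 0.9606 -0.0014 -0.2779]
 [-0.001  -1.      0.0016]]
along/lateral rel pocket mm -189.8990904146544 241.02779617714504 push deg 14.909126570985988
toolx az 106.13791321392686 toolz az -163.8621782916213
tool-axis shift cm [-24.1828  10.7207  -3.9891]
```

```bash
python3 -m creep '[[[0.68,-3.3,1.3,-0.5,0,1.2,0],[0.68,-3.3,1.3,-0.5,0,0,0],[0.68,-3.3,1.3,-0.5,0,0,0],[0.68,-3.3,1.3,-0.5,0,0,0],[0.68,-3.3,1.3,-0.5,0,0,0],[0.68,-3.3,1.3,-0.5,0,0,0],[0.68,-3.3,1.3,-0.5,0,0,0],[0.68,-1.5,0.5,-0.5,0,0,0]]]'
python3 - <<'E'
from st import *
c=optics.read_camera("wrist"); cv2.imwrite("pics/w1.png",c["frame"][:,:,::-1])
q=G-d*.145
to(q[0],q[1],.0318)
E
```

```text
t: 1.85
tool_pos: [0.5062, -0.025, 0.1305]
orientation: [-1.083, -1.399, 1.393]
force: [0.1, 0.8, 0.4]
opening: 0.03
t 1.9 pos [ 0.5068 -0.0261  0.1302] open 0.029956104710384433 F [-1.4783 -1.1448 -0.5279]
[[-0.2518  0.0061 -0.9678]
 [ 0.9678 -0.001  -0.2518]
 [-0.0025 -1.     -0.0057]]
along/lateral rel pocket mm -147.93756541885784 -20.602043704310578 push deg 14.909126570985988
toolx az 104.58305786749594 toolz az -165.4161279211513
tool-axis shift cm [ 2.0864  9.8346 -0.226 ]
```

View pics/w1.png

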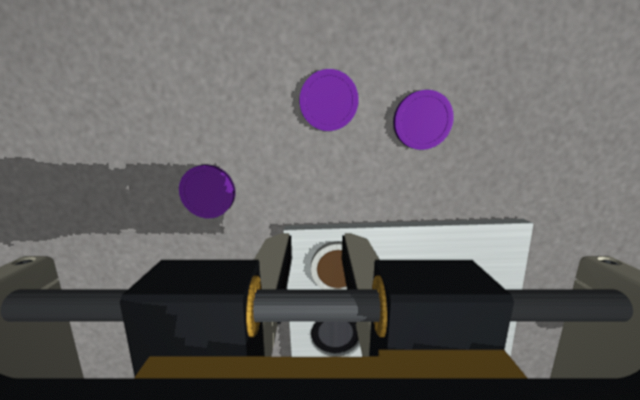

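Wrist view: the loose pellet is at (325,267) between the fingers, with the pocket ahead at (335,335). The descent area behind the tray edge is clear and the purple discs are away from it.

```bash
python3 -m creep '[[[0.68,1.0,1.5,0,0,0,0],[0.68,1.0,1.5,0,0,0,0],[0.68,0.2,1.5,0,0,0,0],[0.68,0,1.5,0,0,0,0],[0.68,0,1.5,0,0,0,0],[0.68,0,1.2,0,0,0,0],[0.68,0,0.8,0,0,0,0],[0.68,0,0,0,0,0,0]]]'
python3 - <<'E'
from st import *
q=G-d*.145
to(q[0],q[1],.0318)
E
```

```text
t: 2.7
tool_pos: [0.5002, -0.0005, 0.03]
orientation: [-1.082, -1.399, 1.393]
force: [0.4, -0.4, -1.0]
opening: 0.0298
t 2.7 pos [ 0.5002 -0.0005  0.03  ] open 0.029804170760648247 F [ 0.416  -0.3534 -0.9702]
[[-0.2526  0.0053 -0.9676]
 [ 0.9676  0.0001 -0.2526]
 [-0.0013 -1.     -0.0051]]
along/lateral rel pocket mm -147.7945667938675 5.797267252482982 push deg 14.909126570985988
toolx az 104.6288108633918 toolz az -165.37081422408974
tool-axis shift cm [-0.5786 -0.1792 -0.2832]
```

```bash
python3 -m creep '[[[0.68,-0.4,-0.15,0,0,0,0],[0.68,-0.2,0,0,0,0,0],[0.68,0,0,-0.8,0,0,0],[0.68,0,0,-0.8,0,0,0],[0.68,0,0,-0.8,0,0,0],[0.68,0,0,-0.5,0,0,0],[0.68,0,0,0,0,0,0],[0.68,0,0,0,0,0,0]]]'
python3 - <<'E'
from st import *
q=G-d*.112
to(q[0],q[1],.0318)
E
```

```text
t: 3.5
tool_pos: [0.5355, 0.001, 0.035]
orientation: [-1.087, -1.402, 1.391]
force: [-0.7, 0.5, 0.0]
opening: 0.0298
t 3.5 pos [0.5355 0.001  0.035 ] open 0.02975766760726658 F [-0.673   0.5006  0.0337]
[[-0.2524  0.0105 -0.9676]
 [ 0.9676 -0.0004 -0.2525]
 [-0.003  -0.9999 -0.0101]]
along/lateral rel pocket mm -113.23857639249245 -1.7888869392358744 push deg 14.909126570985988
toolx az 104.62258134158397 toolz az -165.3756616853233
tool-axis shift cm [ 0.1805  0.316  -0.1198]
```

```bash
python3 -m creep '[[[0.68,0.2,0,0.5,0.6,0,0],[0.68,0,0.15,0,0,0,0],[0.68,0,0.12,0,0,0,0],[0.68,0,0,-0.3,0,0,0],[0.68,0,0,-0.3,0,0,0],[0.68,0,0,-0.2,0,0,0],[0.68,0,0,0,0,0,0],[0.68,0,0,0,0,0,0]]]'
python3 - <<'E'
from st import *
a=optics.read_camera("top"); u,_=blob(a,(337,190),"brown",18); p=plane(a,u,.027); print(u,p)
q=G-d*.112
to(q[0],q[1],.0318)
f=a["frame"][100:250,220:420]; cv2.imwrite("pics/t2.png",cv2.resize(f,None,fx=4,fy=4)[:,:,::-1])
E
```

```text
t: 4.3
tool_pos: [0.5371, 0.0039, 0.0314]
orientation: [-1.078, -1.391, 1.398]
force: [0.2, -1.1, -0.3]
opening: 0.0294Traceback (most recent call last):
  File "<stdin>", line 2, in <module>
  File "h.py", line 11, in blob
    i=1+np.argmax(st[1:,4]); k,_=cv2.findContours((l==i).astype(np.uint8),cv2.RETR_EXTERNAL,cv2.CHAIN_APPROX_NONE)
        ~~~~~~~~~^^^^^^^^^^
    return _wrapfunc(a, 'argmax', axis=axis, out=out, **kwds)
    return bound(*args, **kwds)
ValueError: attempt to get argmax of an empty sequence
```

Run:
```python
from st import *
b=optics.read_camera("scene")
q=G-d*.112
to(q[0],q[1],.0318)
w=optics.read_camera("wrist")
f=np.vstack([cv2.resize(b["frame"][140:290,220:440],(640,436),interpolation=cv2.INTER_CUBIC)])
cv2.imwrite("pics/s2.png",f[:,:,::-1]); cv2.imwrite("pics/w2.png",w["frame"][:,:,::-1])
```

```text
t 4.4 pos [0.5371 0.0039 0.0314] open 0.02957769085405208 F [-0.3667 -0.5313  0.2416]
[[-0.2524 -0.0018 -0.9676]
 [ 0.9676 -0.0033 -0.2524]
 [-0.0028 -1.      0.0026]]
along/lateral rel pocket mm -111.03066962402066 0.605950240860791 push deg 14.909126570985988
toolx az 104.61811860038658 toolz az -165.3822935292086
tool-axis shift cm [-0.0612 -0.0363  0.0967]
```

View pics/s2.png

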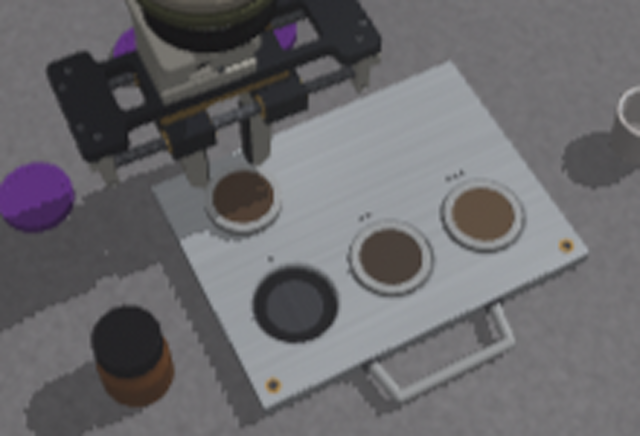

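View pics/w2.png

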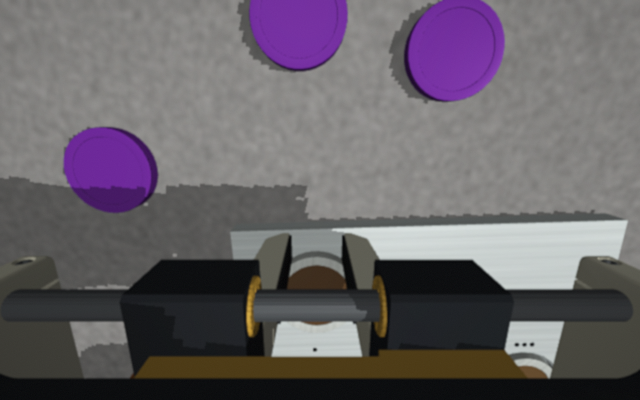

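The scene crop shows both fingertips behind the loose pellet at (243,197), with the pocket at (295,302). In the wrist view the pellet sits centred between the fingers at (318,285). I'll start the push.

```bash
python3 -m creep '[[[0.68,0,0,-0.5,0,0,0],[0.68,0,0,-0.5,0,0,0],[0.68,0,0,-0.5,0,0,0],[0.68,0,0,-0.5,0,0,0],[0.68,0,0,-0.5,0,0,0],[0.68,0,0,-0.5,0,0,0],[0.68,0,0,0,0,0,0],[0.68,0,0,0,0,0,0]]]'
cat > look.py <<'E'
from st import *
def look(px,z=.027):
    st(); b=optics.read_camera("scene")
    # neutral offset between scene and two-view values for the pocket/pellet: use scene only, relative to scene's pocket
    u,s=blob(b,px,"brown",16); p=plane(b,u,z); Gs=np.array([.6435,.0329])
    print("pellet px",u,s,"rel pocket along/lat mm",1e3*(p[:2]-Gs)@d,1e3*(p[:2]-Gs)@n)
    return b
E
python3 - <<'E'
from look import *
b=look((308,220))
E
```

```text
t: 5.25
tool_pos: [0.569, 0.0123, 0.0313]
orientation: [-1.078, -1.392, 1.398]
force: [-0.5, 0.2, -0.4]
opening: 0.0298
t 5.25 pos [0.569  0.0123 0.0313] open 0.029807316952477663 F [-0.528   0.1802 -0.4437]
[[-0.2525 -0.0018 -0.9676]
 [ 0.9676 -0.0033 -0.2525]
 [-0.0027 -1.      0.0026]]
along/lateral rel pocket mm -77.98564471644517 0.47104508868697154 push deg 14.909126570985988
toolx az 104.62347301008784 toolz az -165.37692488459479
pellet px [312.8033 222.8838] (11.500638008117676, 17.451841354370117) rel pocket along/lat mm -40.35949952920061 2.109952224885246
```

```bash
python3 -m creep '[[[0.68,0,0,-0.5,0,0,0],[0.68,0,0,-0.5,0,0,0],[0.68,0,0,-0.5,0,0,0],[0.68,0,0,-0.5,0,0,0],[0.68,0,0,-0.4,0,0,0],[0.68,0,0,0,0,0,0],[0.68,0,0,0,0,0,0],[0.68,0,0,0,0,0,0]]]'
python3 - <<'E'
from look import *
b=look((315,232))
cv2.imwrite("pics/s3.png",cv2.resize(b["frame"][190:280,260:420],None,fx=4,fy=4,interpolation=cv2.INTER_CUBIC)[:,:,::-1])
E
```

```text
t: 6.1
tool_pos: [0.5941, 0.0188, 0.0312]
orientation: [-1.078, -1.391, 1.398]
force: [-1.1, 0.6, 0.8]
opening: 0.0298
t 6.1 pos [0.5941 0.0188 0.0312] open 0.02975579484490313 F [-1.0953  0.5559  0.8275]
[[-0.2524 -0.002  -0.9676]
 [ 0.9676 -0.0033 -0.2524]
 [-0.0027 -1.      0.0028]]
along/lateral rel pocket mm -52.08881766689033 0.33510764949568 push deg 14.909126570985988
toolx az 104.6181156294637 toolz az -165.38232025157885
pellet px [316.1205 232.1149] (17.04981231689453, 20.171871185302734) rel pocket along/lat mm -20.02669840544482 -0.43973761115582116
```

View pics/s3.png

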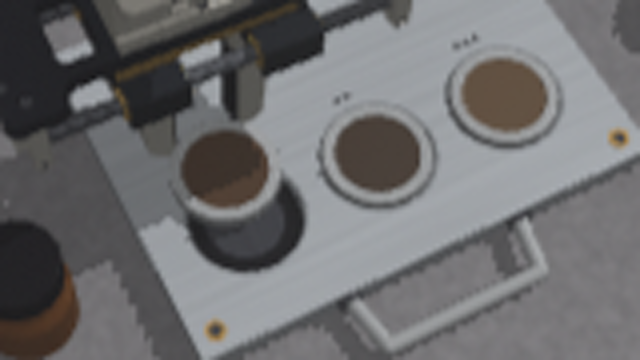

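The crop shows the pellet at (225,170) with its leading edge over the pocket at (247,225). It is well centred laterally, with about 20 mm to go.

```bash
python3 -m creep '[[[0.68,0,0,-0.4,0,0,0],[0.68,0,0,-0.4,0,0,0],[0.68,0,0,-0.4,0,0,0],[0.68,0,0,-0.3,0,0,0],[0.68,0,0,-0.2,0,0,0],[0.68,0,0,0,0,0,0],[0.68,0,0,0,0,0,0],[0.68,0,0,0,0,0,0]]]'
python3 - <<'E'
from look import *
b=look((320,241),.024)
cv2.imwrite("pics/s4.png",cv2.resize(b["frame"][190:280,260:420],None,fx=4,fy=4,interpolation=cv2.INTER_CUBIC)[:,:,::-1])
E
```

```text
t: 6.95
tool_pos: [0.6121, 0.0235, 0.0312]
orientation: [-1.078, -1.392, 1.398]
force: [-1.0, -0.5, -0.7]
opening: 0.0297
t 6.95 pos [0.6121 0.0235 0.0312] open 0.029668877791822954 F [-0.9736 -0.5287 -0.7295]
[[-0.2523 -0.0016 -0.9677]
 [ 0.9676 -0.0032 -0.2523]
 [-0.0027 -1.      0.0024]]
along/lateral rel pocket mm -33.47420950403612 0.25354126164194746 push deg 14.909126570985988
toolx az 104.61310958221326 toolz az -165.38726070783324
pellet px [320.5307 241.1063] (18.98792839050293, 19.832216262817383) rel pocket along/lat mm -1.1296942266511245 -0.30489058263286084
```

View pics/s4.png

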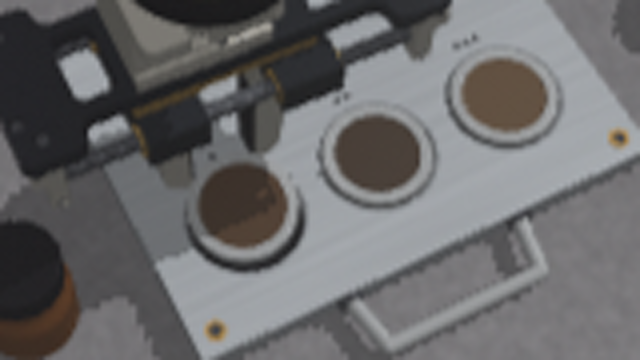

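The pellet is over the pocket at crop (243,212), with a dark gap still at its far side, so it needs a few more millimetres. I'll go on in small steps and check tilt with the depth data.

```bash
python3 -m creep '[[[0.68,0,0,-0.1,0,0,0],[0.68,0,0,-0.1,0,0,0],[0.68,0,0,-0.1,0,0,0],[0.68,0,0,0,0,0,0],[0.68,0,0,0,0,0,0],[0.68,0,0,0,0,0,0],[0.68,0,0,0,0,0,0],[0.68,0,0,0,0,0,0]]]'
cat >> look.py <<'E'
def tilt(b,px,r=8):
    """plane fit of the depth on the disc near px: centre height mm, slopes"""
    v,u=np.mgrid[0:400,0:640]; k=((u-px[0])**2+(v-px[1])**2<r*r)&(b["depth"]>0)
    K=np.linalg.inv(b["intrinsics"]); c=(K@np.c_[u[k],v[k],np.ones(k.sum())].T)*b["depth"][k]
    X=(b["R"].T@(c-b["t"][:,None])).T; m=X.mean(0)
    s=np.linalg.lstsq(np.c_[X[:,:2]-m[:2],np.ones(len(X))],X[:,2],rcond=None)[0]
    print("depth plane: z mm",1e3*s[2],"slope deg along push",np.degrees(s[:2]@d),"lat",np.degrees(s[:2]@n))
E
python3 - <<'E'
from look import *
b=look((321,242),.022)
tilt(b,(321,242));tilt(b,(354,228));tilt(b,(386,213))
E
```

```text
t: 7.8
tool_pos: [0.6148, 0.0243, 0.031]
orientation: [-1.078, -1.391, 1.398]
force: [0.5, 0.5, 0.7]
opening: 0.0295
t 7.8 pos [0.6148 0.0243 0.031 ] open 0.029530601156976703 F [0.4728 0.4574 0.6823]
[[-0.2521 -0.0021 -0.9677]
 [ 0.9677 -0.0032 -0.2521]
 [-0.0026 -1.      0.0028]]
along/lateral rel pocket mm -30.621168234036013 0.2545981210391352 push deg 14.909126570985988
toolx az 104.60447472591366 toolz az -165.39594327518424
pellet px [321.0317 242.6541] (18.138652801513672, 20.06800079345703) rel pocket along/lat mm 1.249688357656422 -0.4176542274829547
depth plane: z mm 20.32436698623912 slope deg along push -0.2844493896528247 lat -0.3095665217276493
depth plane: z mm 20.412070626618647 slope deg along push 0.9159858082069079 lat -1.1000240110195352
depth plane: z mm 20.400211491677183 slope deg along push 0.8047242595392815 lat -0.5125742383417654
```

The depth fit puts the pellet flat at the same height as its loaded neighbours (20.3 against 20.4 mm). I'll back off and lift clear.

```bash
python3 -m creep '[[[0.68,0,0,0.5,0,0,0],[0.68,0,0,1.0,0,0,0],[0.68,0,-1.5,1,0,0,0],[0.68,0,-3,-0,0,0,0],[0.68,0,-4,2,0,0,0],[0.68,0,-4,4,0,0,0],[0.68,0,-3,4,0,0,0],[0.68,0,0,4,0,0,0]]]';python3 -m creep '[[[0.68,3,0,1,0,0,0],[0.68,4,0,0,0,0,0],[0.68,4,0,0,0,0,0],[0.68,4,0,0,0,0,0],[0.68,4,0,0,0,0,0],[0.68,2,0,0,0,0,0],[0.68,0,0,0,0,0,0],[0.68,0,0,0,0,0,0]]]'
python3 - <<'E'
from look import *
b=look((321,242),.021)
tilt(b,(321,242));tilt(b,(354,228));tilt(b,(386,213))
a=optics.read_camera("top")
for p in((326,149),(256,170),(291,159)): tilt(a,p)
f=np.vstack([cv2.resize(c,(640,290),interpolation=cv2.INTER_CUBIC) for c in(a["frame"][90:235,170:490],b["frame"][180:290,230:473])])
cv2.imwrite("pics/end.png",f[:,:,::-1])
E
```

```text
t: 8.65
tool_pos: [0.4536, -0.0168, 0.1841]
orientation: [-1.074, -1.389, 1.401]
force: [0.6, -0.6, 0.6]
opening: 0.0298
t: 9.45
tool_pos: [0.3817, 0.1858, 0.184]
orientation: [-1.084, -1.39, 1.394]
force: [-0.5, -0.0, 0.5]
opening: 0.0298
t 9.45 pos [0.3817 0.1858 0.184 ] open 0.029842164847437725 F [-0.4878 -0.0383  0.5236]
[[-0.2474  0.0014 -0.9689]
 [ 0.9689 -0.0044 -0.2474]
 [-0.0046 -1.     -0.0003]]
along/lateral rel pocket mm -214.31899056697952 216.35152160145685 push deg 14.909126570985988
toolx az 104.32644846792735 toolz az -165.67347528399156
pellet px [320.9656 242.6956] (18.041906356811523, 20.174524307250977) rel pocket along/lat mm 0.8460444385455979 -0.3668554005975526
depth plane: z mm 20.33961381204737 slope deg along push 0.6449872922450803 lat 0.5440353847402721
depth plane: z mm 20.29071680344924 slope deg along push -0.03178988689876803 lat -0.20227083134231527
depth plane: z mm 20.529137865825003 slope deg along push 0.9854367875891971 lat -0.9984290957846536
depth plane: z mm 21.2334355610527 slope deg along push -0.48135479997440805 lat 0.18238546986983
depth plane: z mm 21.21597193931256 slope deg along push 0.6738058245791497 lat -0.8720937337184078
depth plane: z mm 21.379293255941462 slope deg along push -3.723141687460249 lat -2.102240619365121
```

View pics/end.png

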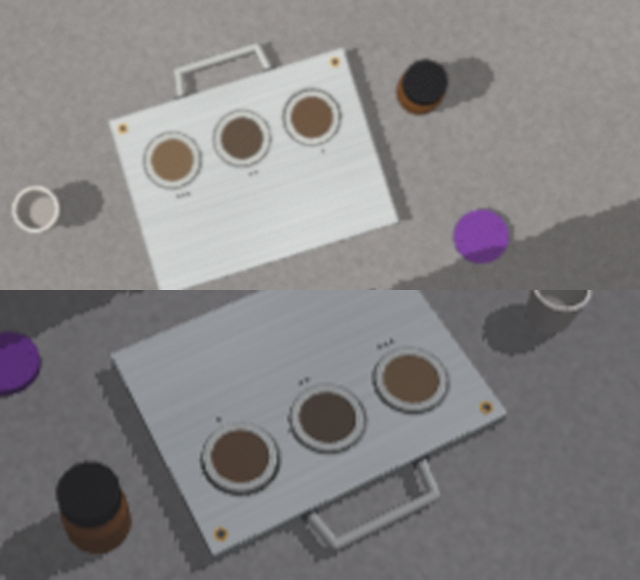

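The final picture shows all three pockets filled and concentric: the pushed pellet is at (312,117) in the top half and (240,457) in the bottom half. The jar and crucible are where they were, and the arm is clear.

```bash
python3 -c "
from plant import robot; print(robot.close_job())"
```

```text
the job is handed in; nothing more can be done
None
```

The loose pellet is in the empty pocket and sits flat, and the job is handed in. I pushed it about 83 mm across the land with two fingertips set 30 mm apart, then backed off and lifted clear. It took about 9.5 s of the 70 s, and force readings at the end of each move stayed within about 1.5 N.

**Height and tilt:** Depth readings put the pellet's top at 20.3 mm in the scene view and 21.2 mm in the top view. Its loaded neighbours read 20.3–20.5 mm and 21.2–21.4 mm in the same views. Its measured tilt is under about 1°, which is within the noise.

**Centring:** In the scene view, the pellet is about 0.9 mm from the pocket centre, inside the 1.5 mm of play.

**Other items:** The final pictures show the loaded pellets, jar and crucible where they were. I judged that by eye and did not measure their positions again.

**Checks that disagreed:**
- The top view's depth fit gave the untouched middle pellet a tilt of about 4°. The scene view shows it flat, so I took this as noise and did not repeat it.
- One position reading during the push was skewed, probably by shadow on the pellet. I didn't use it.

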